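# Pull the spark guard shut with the hook rod

## Robot

A 7-joint arm with a two-finger parallel gripper is mounted at the origin on a cart in front of the work surface, level with it; the furniture and walls round the work are solid. World frame = base frame: x ahead of the robot, y to its left, z up, the work surface at z = 0. Lengths are in m, angles in rad, forces in N, time in s.
With the tool pointing down it reaches from about 0.425 to 0.925 m from the base axis. Payload 6.8 kg.
Tool frame: the origin (TCP) lies at the very end of the fingers, on their centre line; the grasp point (between the pads) lies 19 mm behind it; z points along the fingers, y is the line along which they close (so a half turn about z gives the same grasp; the last joint's range is limited). The gripper opens to 85 mm and grips with 20 to 120 N. Pads are 22 mm wide; open, the fingers measure 114 mm over their backs; the gripper's body (76 mm by 85 mm) begins 54 mm behind the grasp point. The pads swing forward as they close: fully open they stand 13 mm farther back than shut.
Start: joints at [-1.407, 0.477, 0.022, 1.555, -0.011, 1.109, -0.083], TCP at [0.181, 0.65, 0.231] pointing down, gripper open.
Joint ranges: [-2.96, 2.96], [-0.34, 2.1], [-1.41, 1.46], [0.24, 2.44], [-1.37, 4.51], [0.17, 1.92], [-2.96, 2.96]. Speed limits (rad/s): [2.39, 2.39, 3.14, 3.14, 3.14, 3.14, 3.14].

## Interface

Orientations are given as a unit quaternion [w, x, y, z].
In Python, from station import bot gives the robot as it stands. The module is installed in compiled form; this text tells all that it offers.
- The arm moves only by the shell command python3 -m jog 'ROWS' [OPENING] [FORCE]. ROWS is JSON, a list of rows, each a list of 4 numbers: the shift along the tool's x, y, z in cm, then the turn about the tool's z in rad. In form: [[x, y, z, spin], ...]. A call has 1 to 20 rows; each row is the pose to reach, as a shift and turn from the pose commanded when the call began, along the tool's axes at that moment; what a row does not reach only later rows make up. A row lasts 1/12 s, in which the tool goes at most 41.7 mm and 7.16 degrees, less where a joint would pass 70% of its speed; a pose out of reach is approached as far as the arm can. A call with a gripper value outside its range is refused whole. OPENING is the closure, from -1 (fully open) to 1 (shut), set as the call begins (- or left out, the last holds). The fingers move at their own pace and stop on an object; FORCE is the grip in N (left out, the last holds). Time passes only in rows, so rows that repeat a pose let the fingers close. It gives the time, the measured TCP pose, the force, the opening and the grip force at its end, in the units of the state.
- bot.get_obs(): the state, without advancing time (a new reading comes with each control period).
- bot.read_camera(name): name is "scene" or "top" or "wrist"; returns a dict with "pixels" (384x512x3 uint8, red, green, blue), "depth" (384x512 float32, m along the optical axis (not along the pixel's ray), 0 where there is no reading), "fovy" (degrees; the focal length in pixels is half the picture's height over the tangent of half this angle, whatever the lens; pixels are square), "cx", "cy" (the principal point, pixels), "distortion" ([k1, k2, p1, p2, k3] as OpenCV has them; the pictures are not rectified), "pose" (4x4, takes a point from camera to world coordinates). Camera axes: x right, y down, z forward; pixel columns grow to the right and rows downward; lengths in m; the calibration is good to about 2 mm. A picture is of the moment at which its call begins.
- bot.hand_in(): hands the job in; it is judged then, once.
The state is a dict: "t": time; "q": joint angles; "joint_vel": joint speeds; "joint_torque": joint torques, N m; "eef_pos": TCP position; "tool_rot": TCP orientation; "contact_force": force on the tool from outside, world axes, zero at the start; "torque": the same for the moment, N m; "gripper_width": opening from 0.0 (shut) to 1.0 (fully open); "grasp_force": force on a finger pad.
Only numpy, scipy, OpenCV 4.12 (cv2) and the standard library are available. Lean on these libraries where they do the work, as an engineer would, in place of code of your own. Each camera call takes 0.05 s, during which the arm holds its last target. There are 200 camera calls.

## Task

Take the hook rod from its stand, hook its tip down into the ring of the raised spark guard and, touching the guard with the rod only, pull the sash down past its spring catch until you feel it stop fully home; keep it pulled down firmly but not hard (about 18 N, never as much as 30 N) for a second so that it beds on its seal. Then unhook, leaving the sash caught at the bottom, and hang the rod upright in the fork of its stand again, without disturbing the jar, the tub and the wooden block.

Things in the scene. Friction and masses are not known exactly. Their poses are not given: they have to be found in the camera images.
- guard: spark guard standing fixed on the bench: aluminium frame 276 mm wide (y), 237 mm high, two uprights on steel feet 110 mm long (x), grey sheet sash between them, sill and spring catch below. Origin: centre of the underside, bench level, in the plane of the sash; front is its -x, z up
- sash (a joint): travel of the sash in m, 0 fully raised (start). Home is where it stops on the sill, anywhere from 0.079 to 0.091: sill and catch are set in height together, not measured, so feel for it. A balance spring lifts the sash with 1 to 3.5 N. From 11 to 3 mm before home the catch resists (peak pull 7 to 10 N, 5 to 9 mm before home), then draws it the last 3 mm. The stop is stiff
- ring (a point): centre of the steel ring on the front of the sash, moving with it. The ring lies level (axis vertical): wire 5 mm thick, inner diameter 25 mm, outer 35 mm, centre 35 mm in front of the sash face on the guard's middle line, on an 8 mm stem at its back; height about 199 mm with the sash raised. Axes as the guard's
- hook_rod: loose hook rod, about 0.16 kg, hanging upright in the stand. Origin: centre of the underside of its collar (30 mm disc, 6 mm thick); z up along the rod, x the way the hook points. Below the collar a 9 x 9 mm shank 30 mm long, then 7 mm round wire down to 75 mm below the origin, where it bends forward level for 24 mm, then down into the tip
- hook_tip (a point): lowest point of the down-turned tip, 24 mm ahead (x) of the rod axis and 98.5 mm below the rod's origin, 20 mm below the underside of the level piece. Hooked, the front wire of the ring lies under the level piece, between rod and tip (17 mm clear gap)
- stand: fixed steel stand for the rod: base 120 x 90 mm, post at its +x side, 140 mm high. Origin: centre under the fork, bench level; the fork's mouth opens to its -x. At the start the rod's axes agree with the stand's to within 0.1 rad
- fork (a point): centre of the slot, level with the top of the fork's two tines, 140 mm above the bench: the rod's origin lies here (collar on the tines) when it hangs. Slot 14 mm wide (y), open to -x (flared mouth 26 mm ahead of this point), post 50 mm behind; tines 10 mm wide and thick. To free the rod lift it 5 mm or more and draw it out 50 mm along -x
- paste_jar: bystander: small jar, 54 mm across, 72 mm high; origin at the centre of its underside
- wood_block: bystander: worn wooden block, 50 x 50 mm, 72 mm high; origin at the centre of its underside
- wax_tub: bystander: white tub with screw lid, 94 mm across, 96 mm high; origin at the centre of its underside
- handle (a point): middle of the rod's square wooden handle, 24 x 24 mm with sides along the rod's x and y, 80 mm tall; this point is 46 mm above the rod's origin, the handle begins 6 mm above it
- roller (a joint): how far the spring roller of the catch, on the right upright, is pushed aside, in m: 0 while the sash is above it, about 0.0045 at most as the sash passes, 0.002 to 0.0042 while the sash is caught home. If not caught the sash rises again when unhooked
There are look-alikes about, which are no part of the job. There is more than one size of the hook_rod; the job needs the larger.

How it is judged:
By the outcome, as a careful person would: the job done as asked, in the order asked, and still so for the second after the job is handed in, with the robot touching nothing.
It also fails if it takes over 72 s, if anything falls off the work surface, if the arm or the gripper's body presses on something with over 40 N, if the wrist force passes 120 N, or if a joint passes its speed limit or range.

## Working session

There is one attempt and no reset: what is moved stays moved. The work goes in short steps, Python scripts to look and compute and a shell command to move; the robot and the scene stay as the last step left them, time stands still between calls to the robot, and variables do not carry over. Pictures are saved under pics/ and viewed, at most 11 in all, crops included, and the job is handed in when it is done.

```bash
mkdir -p pics; python3 - <<'E'
from station import bot
import cv2,numpy as np,pickle
o=bot.get_obs(); print({k:np.round(v,3).tolist() for k,v in o.items()})
for n in ["scene","top"]:
    c=bot.read_camera(n); pickle.dump(c,open(f'{n}0.pkl','wb'))
    cv2.imwrite(f'pics/{n}0.png',cv2.resize(c['pixels'][:,:,::-1],(768,576)))
    print(n,c['fovy'],c['cx'],c['cy'],c['distortion'],np.round(c['pose'],3).tolist())
E
```

```text
{'t': 0.0, 'q': [-1.407, 0.478, 0.022, 1.556, -0.012, 1.109, -0.083], 'joint_vel': [0.0, 0.0, 0.001, -0.001, -0.0, -0.0, 0.001], 'joint_torque': [-0.0, -59.642, 1.608, -28.12, 0.012, 0.009, 0.0], 'eef_pos': [0.181, 0.65, 0.23], 'tool_rot': [-0.0, 0.135, 0.991, -0.001], 'contact_force': [1.109, 0.504, -0.254], 'torque': [0.005, -0.001, -0.036], 'grasp_force': 0.0, 'gripper_width': 0.998}
scene 51.65199408115 261.95586943689597 195.57364441312902 [-0.10236873  0.          0.          0.          0.        ] [[0.576, -0.387, 0.72, -0.21], [-0.817, -0.277, 0.505, -0.603], [0.004, -0.88, -0.476, 0.655], [0.0, 0.0, 0.0, 1.0]]
top 55.883585381526906 256.7982036983989 184.28438243432734 [-0.08830769  0.          0.          0.          0.        ] [[0.02, -0.993, 0.12, 0.442], [-1.0, -0.021, -0.01, -0.074], [0.013, -0.12, -0.993, 1.067], [0.0, 0.0, 0.0, 1.0]]
```

View pics/scene0.png

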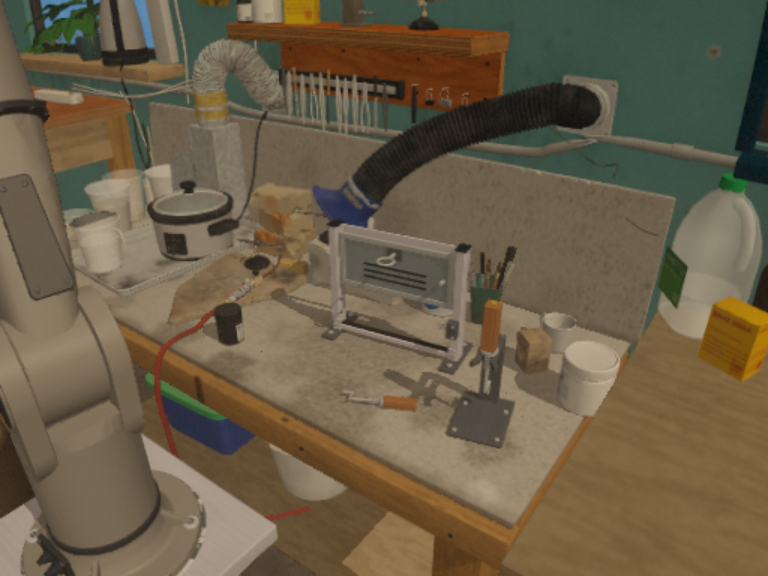

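View pics/top0.png

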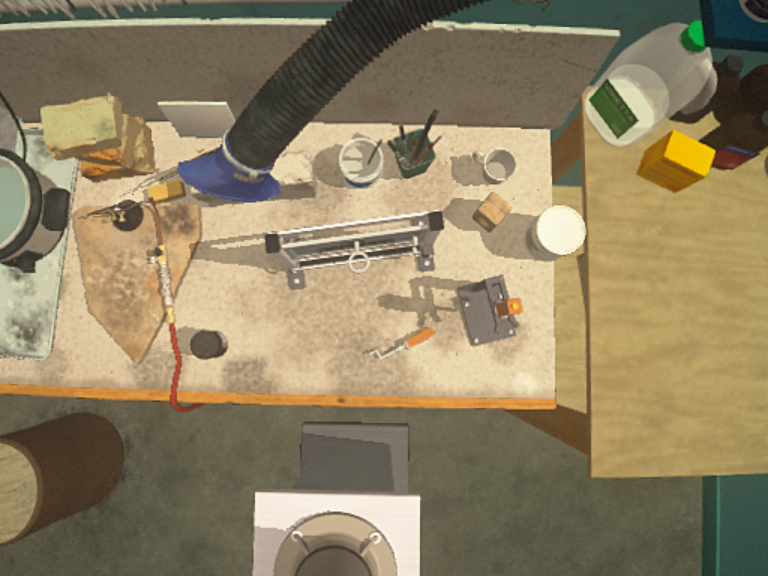

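The scene view shows two orange-handled rods. One hangs in the stand at scene (491,335) / top (510,307). A smaller one lies loose on the bench at scene (385,402) / top (405,343). The hanging one fits ("hanging upright in the stand", larger). The ring is at top (358,262), scene (387,259).

```bash
cat > h.py <<'E'
import cv2,numpy as np,pickle
def K(c):
    h=c['pixels'].shape[0]; f=h/2/np.tan(np.radians(c['fovy'])/2)
    return np.array([[f,0,c['cx']],[0,f,c['cy']],[0,0,1]])
def rays(c,uv):
    p=cv2.undistortPoints(np.float64(uv).reshape(-1,1,2),K(c),np.float64(c['distortion'])).reshape(-1,2)
    return np.c_[p,np.ones(len(p))]
def pts(c,uv):  # via depth
    uv=np.int32(uv).reshape(-1,2); d=c['depth'][uv[:,1],uv[:,0]]
    P=rays(c,uv)*d[:,None]
    T=c['pose']; return P@T[:3,:3].T+T[:3,3]
def onplane(c,uv,z):
    T=c['pose']; r=rays(c,uv)@T[:3,:3].T; o=T[:3,3]
    return o+r*((z-o[2])/r[:,2])[:,None]
def proj(c,P):
    T=np.linalg.inv(c['pose']); r=cv2.Rodrigues(T[:3,:3])[0]
    return cv2.projectPoints(np.float64(P).reshape(-1,1,3),r,T[:3,3],K(c),np.float64(c['distortion']))[0].reshape(-1,2)
def cloud(c):
    v,u=np.nonzero(c['depth']>0); return np.c_[u,v],pts(c,np.c_[u,v])
def crop(c,x0,y0,x1,y1,s,name):
    cv2.imwrite(name,cv2.resize(c['pixels'][y0:y1,x0:x1,::-1],None,fx=s,fy=s,interpolation=cv2.INTER_CUBIC))
E
python3 - <<'E'
from h import *
S=pickle.load(open('scene0.pkl','rb'));T=pickle.load(open('top0.pkl','rb'))
for n,c in (('S',S),('T',T)):
    hsv=cv2.cvtColor(c['pixels'],cv2.COLOR_RGB2HSV)
    m=cv2.inRange(hsv,(5,140,90),(17,255,255)); k,l,st,ce=cv2.connectedComponentsWithStats(m)
    for i in range(1,k):
        if st[i,4]>25:
            v,u=np.nonzero(l==i); P=pts(c,np.c_[u,v]); q=np.median(P,0)
            if abs(q[1])<.5 and .3<q[0]<.9 and q[2]>-.02: print(n,st[i].tolist(),q.round(3),P.min(0).round(3),P.max(0).round(3))
uv,P=cloud(T)
def box(P,lo,hi): return P[np.all((P>lo)&(P<hi),1)]
# heights along guard in top
for lo,hi,nm in (((.4,-.25,.225),(.8,.25,.26),'guardtop'),((.4,-.25,.19),(.8,.25,.206),'ringz'),((.4,-.5,.13),(.7,-.2,.142),'fork'),((.4,-.5,.002),(.7,-.2,.015),'base')):
    for n,c in (('S',S),('T',T)):
        uv,Q=cloud(c); b=box(Q,lo,hi); print(nm,n,len(b), b.min(0).round(3) if len(b) else '',b.max(0).round(3) if len(b) else '',b.mean(0).round(3) if len(b) else '')
a=cv2.resize(S['pixels'][150:310,200:420,::-1],(800,582),interpolation=cv2.INTER_CUBIC)
cv2.imwrite('pics/s1.png',a)
crop(T,150,120,400,270,3.2,'pics/t1.png')
E
```

```text
S [178, 132, 6, 6, 27] [0.774 0.465 0.147] [-0.21  -0.603  0.136] [0.78  0.482 0.655]
S [179, 141, 14, 14, 125] [0.77  0.436 0.11 ] [-0.21  -0.603  0.079] [0.784 0.476 0.655]
S [170, 152, 19, 12, 114] [0.764 0.478 0.053] [-0.21  -0.603  0.037] [0.788 0.52  0.655]
S [320, 200, 15, 35, 371] [ 0.49  -0.289  0.194] [-0.21  -0.603  0.139] [ 0.547 -0.275  0.655]
S [256, 264, 22, 10, 175] [ 0.448 -0.157  0.016] [ 0.431 -0.181  0.001] [ 0.487 -0.13   0.021]
T [59, 98, 25, 12, 164] [0.773 0.434 0.114] [ 0.442 -0.074  0.084] [0.791 0.473 1.067]
T [54, 108, 25, 11, 167] [0.764 0.491 0.055] [ 0.442 -0.074  0.023] [0.78  0.519 1.067]
T [331, 199, 17, 12, 109] [ 0.501 -0.278  0.225] [ 0.49  -0.295  0.153] [ 0.514 -0.271  0.23 ]
T [0, 215, 392, 88, 3343] [ 0.325  0.052 -0.016] [ 0.208 -0.521 -0.864] [0.47  1.288 1.067]
T [271, 218, 19, 13, 100] [ 0.455 -0.153  0.019] [ 0.437 -0.179  0.014] [ 0.473 -0.127  0.024]
guardtop S 838 [ 0.574 -0.173  0.225] [0.761 0.246 0.26 ] [0.666 0.078 0.238]
guardtop T 1395 [ 0.576 -0.17   0.225] [0.743 0.248 0.26 ] [0.669 0.106 0.24 ]
ringz S 605 [ 0.55 -0.17  0.19] [0.734 0.185 0.206] [ 0.614 -0.015  0.199]
ringz T 322 [ 0.554 -0.167  0.19 ] [0.708 0.188 0.206] [0.619 0.024 0.199]
fork S 168 [ 0.459 -0.314  0.131] [ 0.558 -0.267  0.142] [ 0.496 -0.29   0.138]
fork T 231 [ 0.463 -0.314  0.131] [ 0.562 -0.253  0.142] [ 0.517 -0.278  0.139]
base S 1615 [ 0.4   -0.438  0.002] [ 0.699 -0.201  0.015] [ 0.514 -0.302  0.007]
base T 2100 [ 0.4   -0.419  0.002] [ 0.699 -0.2    0.015] [ 0.526 -0.296  0.005]
```

View pics/s1.png

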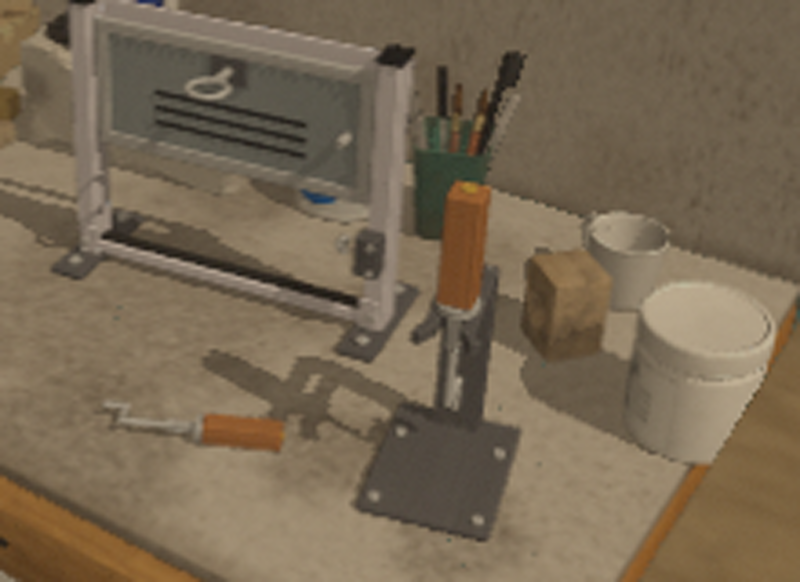

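View pics/t1.png

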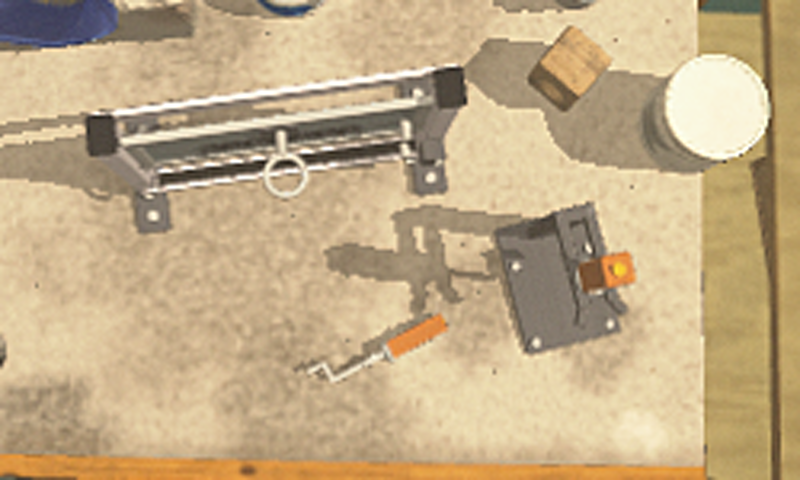

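Hanging rod (s1 crop (465,245), t1 (607,270)): its handle is about 80 mm tall and it hangs with collar on the fork, so it is the larger one. The lying rod (t1 (415,338), s1 (240,432)) has a handle of only about 50 mm and is the look-alike. The ring is at t1 (286,175) and s1 (209,86). The stand is yawed by about +16° and the guard by about +7°.

```bash
python3 - <<'E'
from h import *
S=pickle.load(open('scene0.pkl','rb'));T=pickle.load(open('top0.pkl','rb'))
def yaw(P):
    r=cv2.minAreaRect(np.float32(P[:,:2]*1000)); b=cv2.boxPoints(r)/1000; e=[b[1]-b[0],b[2]-b[1]]
    return np.round(np.array(r[0])/1000,4),np.round([np.linalg.norm(x) for x in e],4),[round(float(np.degrees(np.arctan2(x[1],x[0]))),1) for x in e]
hsv=cv2.cvtColor(T['pixels'],cv2.COLOR_RGB2HSV)
# handle top face: bright orange in top view at z .226
m=cv2.inRange(hsv,(5,140,60),(30,255,255)); m[:195]=0;m[216:]=0;m[:,:320]=0;m[:,355:]=0
v,u=np.nonzero(m);P=pts(T,np.c_[u,v]); top=P[:,2]>.218; print('handle top z',np.median(P[top,2]),top.sum())
print('handle',yaw(onplane(T,np.c_[u,v][top],.226)))
ym=cv2.inRange(hsv,(20,140,150),(32,255,255));ym[:195]=0;ym[216:]=0;ym[:,:320]=0;ym[:,355:]=0
v,u=np.nonzero(ym); print('dot',len(u),onplane(T,[[u.mean(),v.mean()]],.226) if len(u) else '')
# base plate
uv,P=cloud(T); near=(P[:,0]>.4)&(P[:,0]<.6)&(P[:,1]<-.2)&(P[:,1]>-.36)&(P[:,2]<.03)
dark=(hsv[uv[:,1],uv[:,0],2]<110)&(hsv[uv[:,1],uv[:,0],1]<60)
mm=np.zeros(hsv.shape[:2],np.uint8); s=uv[near&dark]; mm[s[:,1],s[:,0]]=255
mm=cv2.morphologyEx(mm,cv2.MORPH_OPEN,np.ones((3,3)));k,l,st,ce=cv2.connectedComponentsWithStats(mm);i=1+np.argmax(st[1:,4])
v,u=np.nonzero(l==i);print('base',st[i].tolist(),yaw(onplane(T,np.c_[u,v],.006)))
# fork tines
f=(P[:,0]>.4)&(P[:,0]<.6)&(P[:,1]<-.2)&(P[:,1]>-.36)&(abs(P[:,2]-.139)<.006)&(hsv[uv[:,1],uv[:,0],1]<90)
print('fork/post',f.sum(),yaw(P[f]))
# guard
for n,c in (('T',T),('S',S)):
    uv,P=cloud(c); g=(abs(P[:,2]-.237)<.008)&(P[:,0]>.5)&(P[:,0]<.68)&(abs(P[:,1])<.22)
    print('guard top',n,g.sum(),yaw(P[g]))
    hs=cv2.cvtColor(c['pixels'],cv2.COLOR_RGB2HSV)
    r=(abs(P[:,2]-.2)<.008)&(P[:,0]>.53)&(P[:,0]<.60)&(abs(P[:,1]+.03)<.05)
    print('ring',n,r.sum(),P[r].min(0).round(4),P[r].max(0).round(4),uv[r].min(0),uv[r].max(0),yaw(P[r]))
    for nm in ('black caps',):
        b=g&(hs[uv[:,1],uv[:,0],2]<70); Q=P[b]; a=Q[Q[:,1]>0.0];d=Q[Q[:,1]<0.0]; print(nm,len(a),len(d),a.mean(0).round(4) if len(a) else '',d.mean(0).round(4) if len(d) else '')
E
```

```text
handle top z 0.22624507968252933 92
handle (array([ 0.5017, -0.2832]), array([0.0243, 0.022 ], dtype=float32), [-77.8, 12.2])
dot 12 [[ 0.50242227 -0.28523356  0.226     ]]
base [311, 190, 4, 4, 15] (array([ 0.5525, -0.2495]), array([0.009 , 0.0089], dtype=float32), [-88.8, 1.2])
fork/post 270 (array([ 0.5123, -0.2813]), array([0.0423, 0.0944], dtype=float32), [-74.2, 15.8])
guard top T 426 (array([0.6182, 0.0271]), array([0.0954, 0.3924], dtype=float32), [-4.5, 85.5])
ring T 101 [ 0.5536 -0.0536  0.193 ] [0.6    0.0184 0.2064] [216 162] [245 181] (array([ 0.5852, -0.0226]), array([0.0365, 0.0781], dtype=float32), [-42.8, 47.2])
black caps 17 16 [0.5986 0.0974 0.238 ] [ 0.6393 -0.1619  0.2382]
guard top S 221 (array([0.6156, 0.0256]), array([0.0976, 0.3947], dtype=float32), [-5.9, 84.1])
ring S 95 [ 0.5497 -0.0548  0.1923] [0.6    0.0187 0.2078] [246 164] [262 177] (array([ 0.5841, -0.0233]), array([0.0383, 0.0803], dtype=float32), [-43.0, 47.0])
black caps 40 44 [0.5889 0.0917 0.2379] [ 0.6278 -0.1616  0.2376]
```

```bash
cat >> h.py <<'E'
def row(o,xyz,yawdeg=None,cmd=None):
    from scipy.spatial.transform import Rotation as R
    w,x,y,z=o['tool_rot']; M=R.from_quat([x,y,z,w]).as_matrix()
    d=M.T@(np.array(xyz)-(o['eef_pos'] if cmd is None else cmd))*100
    cur=np.degrees(np.arctan2(M[1,1],M[0,1])); 
    return d.round(2), (None if yawdeg is None else round(float(-np.radians((yawdeg-cur+180)%360-180)),3)), round(float(cur),2), M[:,2].round(4)
E
python3 -m jog '[[-32.6,-16.9,-13,0],[-32.6,-16.9,-13,0],[-32.6,-16.9,-13,0],[-32.6,-16.9,-13,0.1],[-32.6,-16.9,-13,0.3],[-32.6,-16.9,-13,0.5],[-32.6,-16.9,-13,0.7],[-32.6,-16.9,-13,0.9],[-32.6,-16.9,-13,1.047],[-32.6,-16.9,-13,1.047]]'
python3 - <<'E'
from h import *
from station import bot
o=bot.get_obs(); print(o['q'].round(2) if hasattr(o['q'],'round') else o['q']); print(row(o,[.46,-.26,.36],14.5))
E
```

```text
t: 0.93
eef_pos: [0.4555, 0.3942, 0.3637]
tool_rot: [0.002, 0.538, 0.843, 0.001]
contact_force: [0.2, -0.7, 0.7]
gripper_width: 1.001
grasp_force: 0.0
[-1.06  0.26  0.31  1.58 -0.08  1.31 -0.31]
(array([-59.54, -27.11,   0.37]), 0.181, 24.88, array([ 4.1e-03, -1.0e-04, -1.0e+00]))
```

```bash
python3 -m jog '[[-59.5,-27.1,0,0.12],[-59.5,-27.1,0,0.18],[-59.5,-27.1,0,0.18],[-59.5,-27.1,0,0.18],[-59.5,-27.1,0,0.18],[-59.5,-27.1,0,0.18],[-59.5,-27.1,0,0.18],[-59.5,-27.1,0,0.18],[-59.5,-27.1,0,0.18],[-59.5,-27.1,0,0.18],[-59.5,-27.1,0,0.18],[-59.5,-27.1,0,0.18],[-59.5,-27.1,0,0.18],[-59.5,-27.1,0,0.18],[-59.5,-27.1,0,0.18],[-59.5,-27.1,0,0.18],[-59.5,-27.1,0,0.18],[-59.5,-27.1,0,0.18],[-59.5,-27.1,0,0.18],[-59.5,-27.1,0,0.18]]'
python3 - <<'E'
from h import *
from station import bot
o=bot.get_obs(); print(o['q'].round(2)); print(row(o,[.502,-.284,.36],14.5))
c=bot.read_camera('wrist'); pickle.dump(c,open('w1.pkl','wb')); print(c['fovy'],np.round(c['pose'],3).tolist()); crop(c,0,0,512,384,1.5,'pics/w1.png')
E
```

```text
t: 2.6
eef_pos: [0.4643, -0.2522, 0.361]
tool_rot: [-0.0, 0.605, 0.796, 0.0]
contact_force: [0.6, 0.0, 0.1]
gripper_width: 0.996
grasp_force: 0.0
[-0.4   0.16  0.9   1.77 -0.13  1.28  0.8 ]
(array([-4.07,  2.78,  0.09]), 0.018, 15.55, array([-4.e-04,  9.e-04, -1.e+00]))
59.021428782587364 [[0.963, 0.254, 0.085, 0.443], [0.268, -0.913, -0.307, -0.172], [-0.0, 0.319, -0.948, 0.503], [0.0, 0.0, 0.0, 1.0]]
```

View pics/w1.png

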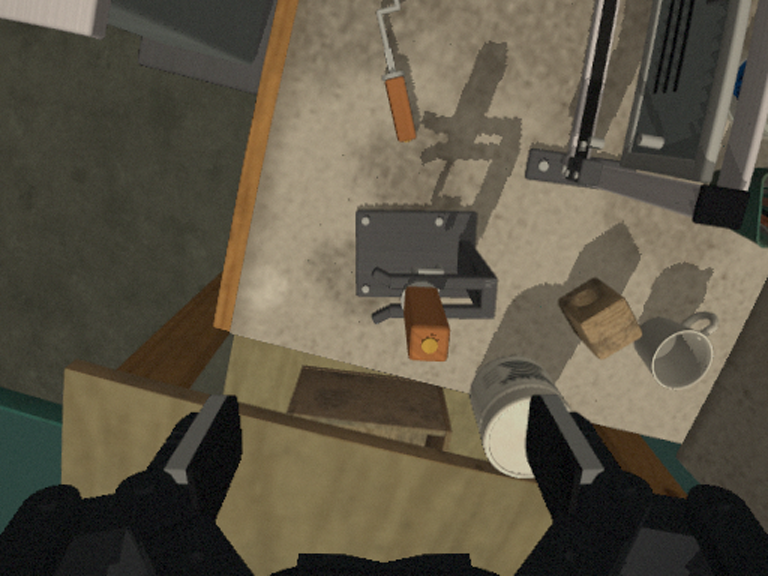

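The wrist view shows the hanging rod's handle top at (428,340), yellow stud at (430,346). The stand plate (357–477, 210–297) is aligned with the picture, so stand yaw is about 15.5°. The jar, block and tub are clear of the fingers.

```bash
python3 - <<'E'
from h import *
from station import bot
c=pickle.load(open('w1.pkl','rb')); hsv=cv2.cvtColor(c['pixels'],cv2.COLOR_RGB2HSV)
def yaw(P):
    r=cv2.minAreaRect(np.float32(P[:,:2]*1000)); b=cv2.boxPoints(r)/1000; e=[b[1]-b[0],b[2]-b[1]]
    return np.round(np.array(r[0])/1000,4),np.round([np.linalg.norm(x) for x in e],4),[round(float(np.degrees(np.arctan2(x[1],x[0]))),1) for x in e]
m=cv2.inRange(hsv,(3,120,40),(32,255,255)); m[:180]=0;m[245:]=0;m[:,:255]=0;m[:,305:]=0
v,u=np.nonzero(m);uv=np.c_[u,v];P=pts(c,uv);t=abs(P[:,2]-.226)<.004
print('top',t.sum(),np.median(P[t,2]),yaw(P[t]),yaw(onplane(c,uv[t],.226)))
y=hsv[v,u,0]>19; y&=t; print('dot',y.sum(),onplane(c,[uv[y].mean(0)],.226))
# base plate corners from view and fork tine pixels
uv,Q=cloud(c); f=(abs(Q[:,2]-.139)<.005)&(hsv[uv[:,1],uv[:,0],1]<80)&(Q[:,1]<-.2)&(Q[:,1]>-.36)&(Q[:,0]<.6)
print('fork',f.sum(),yaw(Q[f]))
print(onplane(c,np.array([[358,211],[476,211],[357,296],[476,296]])/1.5,.006).round(4))
E
```

```text
top 632 0.22514731624916964 (array([ 0.5019, -0.2834]), array([0.0233, 0.0235], dtype=float32), [-77.0, 13.0]) (array([ 0.5013, -0.2825]), array([0.024 , 0.0233], dtype=float32), [-77.3, 12.7])
dot 64 [[ 0.5020678  -0.28423789  0.226     ]]
fork 1310 (array([ 0.5132, -0.2801]), array([0.0437, 0.0947], dtype=float32), [-74.9, 15.1])
[[ 0.4403 -0.2551  0.006 ]
 [ 0.5518 -0.2238  0.006 ]
 [ 0.4616 -0.3403  0.006 ]
 [ 0.5801 -0.3073  0.006 ]]
```

```bash
python3 -m jog '[[-4.0,2.8,0,0.045],[-4.0,2.8,6,0.045],[-4.0,2.8,9,0.045],[-4.0,2.8,9,0.045],[-4.0,2.8,9,0.045]]' -1 60
python3 - <<'E'
from h import *
from station import bot
o=bot.get_obs(); print(row(o,[.502,-.2835,.171],13)); print(o['contact_force'])
E
```

```text
t: 3.07
eef_pos: [0.5004, -0.2827, 0.269]
tool_rot: [-0.003, 0.623, 0.782, -0.001]
contact_force: [-0.2, -0.3, 1.2]
gripper_width: 0.994
grasp_force: 0.0
(array([-0.14,  0.19,  9.8 ]), -0.001, 12.92, array([-0.0057,  0.0023, -1.    ]))
[-0.17821104 -0.2523771   1.23587417]
```

```bash
python3 -m jog '[[-0.05,0.1,3,0],[-0.05,0.1,6,0],[-0.05,0.1,9,0],[-0.05,0.1,9.7,0],[-0.05,0.1,9.7,0],[-0.05,0.1,9.7,0]]'
python3 -m jog '[[0,0,0,0],[0,0,0,0],[0,0,0,0],[0,0,0,0],[0,0,0,0],[0,0,0,0],[0,0,0,0],[0,0,0,0]]' 1 80
python3 - <<'E'
from h import *
from station import bot
o=bot.get_obs(); print(row(o,[.502,-.2835,.171],13)); print(o['contact_force'],o['torque'],o['grasp_force'])
E
```

```text
t: 3.57
eef_pos: [0.5039, -0.2856, 0.1767]
tool_rot: [0.001, 0.623, 0.782, 0.001]
contact_force: [0.7, -0.7, 0.3]
gripper_width: 1.001
grasp_force: 0.0
t: 4.23
eef_pos: [0.5029, -0.2853, 0.1749]
tool_rot: [0.0, 0.624, 0.782, 0.0]
contact_force: [-1.0, 0.9, 5.0]
gripper_width: 0.272
grasp_force: 78.1
(array([ 0.2 , -0.05,  0.39]), -0.003, 12.83, array([ 7.e-04,  1.e-04, -1.e+00]))
[-1.008329    0.94868021  5.00225072] [0.27627942 0.25445637 0.01554142] 78.10134172439575
```

```bash
python3 -m jog '[[0,0,-0.6,0],[0,0,-1.2,0],[0,0,-1.5,0],[0,0,-1.5,0],[-0.1,-2,-1.5,0],[-0.2,-4.5,-1.5,0],[-0.35,-8,-1.5,0],[-0.35,-8,-5,0],[-0.35,-8,-9,0],[-0.35,-8,-13,0],[-0.35,-8,-17,0],[-0.35,-8,-17,0],[-0.35,-8,-17,0]]' - 100
python3 - <<'E'
from h import *
from station import bot
o=bot.get_obs(); print(o['contact_force'],o['torque'])
S=bot.read_camera('scene');T=bot.read_camera('top');W=bot.read_camera('wrist')
for n,c in zip('STW',(S,T,W)): pickle.dump(c,open(n+'2.pkl','wb'))
a=cv2.resize(S['pixels'][140:220,210:330,::-1],(800,533),interpolation=cv2.INTER_CUBIC)
b=cv2.resize(T['pixels'][130:200,190:300,::-1],(800,509),interpolation=cv2.INTER_CUBIC)
w=W['pixels'][:,:,::-1]
cv2.imwrite('pics/m2.png',np.vstack([np.hstack([cv2.resize(a,(400,267)),cv2.resize(b,(400,267))]),np.hstack([cv2.resize(w,(400,300)),cv2.resize(np.ascontiguousarray(S['pixels'][60:330,200:512,::-1]),(400,300))])]))
E
```

```text
t: 5.32
eef_pos: [0.4263, -0.307, 0.3462]
tool_rot: [0.002, 0.624, 0.782, 0.001]
contact_force: [-0.6, 0.0, -2.9]
gripper_width: 0.269
grasp_force: 99.1
[-0.56094328  0.04575276 -2.94755596] [ 0.02698112  0.02639401 -0.01327938]
```

View pics/m2.png

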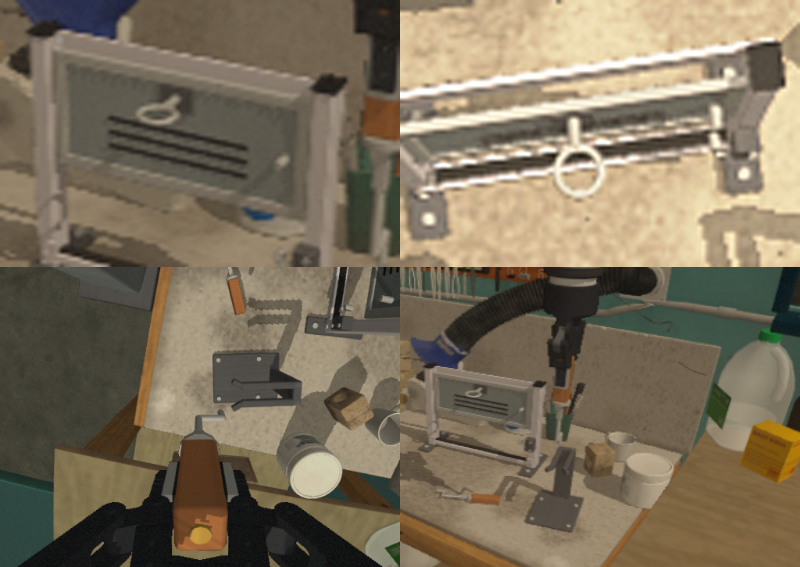

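Rod held with the hook pointing forward. The panel shows the ring at top (239,175) and scene (257,173), and the hook tip at wrist (292,184). The bystanders and stand are undisturbed.

```bash
python3 - <<'E'
from h import *
from station import bot
S,T,W=[pickle.load(open(n+'2.pkl','rb')) for n in 'STW']
def ring(c,x0,y0,x1,y1,thr):
    g=cv2.resize(c['pixels'][y0:y1,x0:x1],None,fx=8,fy=8,interpolation=cv2.INTER_CUBIC); h=cv2.cvtColor(g,cv2.COLOR_RGB2HSV)
    m=((h[...,2]>thr)&(h[...,1]<60)).astype(np.uint8); cs,hi=cv2.findContours(m,cv2.RETR_CCOMP,cv2.CHAIN_APPROX_NONE)
    for k,ct in enumerate(cs):
        if hi[0][k][3]>=0 and cv2.contourArea(ct)>150:
            e=cv2.fitEllipse(ct); print('hole',(np.array(e[0])+.5)/8+[x0,y0]-.5,np.array(e[1])/8,cv2.contourArea(ct)/64)
for th in (150,170,190,210): print('T',th); ring(T,228,160,252,186,th)
for th in (130,150,165,180): print('S',th); ring(S,244,160,272,182,th)
def tri(a,b):
    A=[];B=[]
    for c,uv in a:
        o=c['pose'][:3,3]; r=c['pose'][:3,:3]@rays(c,[uv])[0]; r/=np.linalg.norm(r); M=np.eye(3)-np.outer(r,r); A.append(M);B.append(M@o)
    return np.linalg.solve(sum(A),sum(B))
print('tri',tri([(T,(239.2,174.9)),(S,(257.2,172.8))],0).round(4)); print(onplane(T,[(239.2,174.9)],.199),onplane(S,[(257.2,172.8)],.199))
# guard direction from sash face points in scene cam
uv,P=cloud(S); s=(P[:,2]>.15)&(P[:,2]<.19)&(uv[:,0]>235)&(uv[:,0]<295)&(P[:,0]<.68)&(P[:,0]>.55)&(abs(P[:,1]+.03)<.07)
k=np.polyfit(P[s,1],P[s,0],1); print('sash',s.sum(),k,'yaw',np.degrees(np.arctan(-k[0])), 'resid',np.std(P[s,0]-np.polyval(k,P[s,1])))
# hook in wrist
o=bot.get_obs(); uv,P=cloud(W); q=(uv[:,0]>225)&(uv[:,0]<305)&(uv[:,1]>165)&(uv[:,1]<225)&(P[:,2]>.15)
from scipy.spatial.transform import Rotation as R
w,x,y,z=o['tool_rot'];M=R.from_quat([x,y,z,w]).as_matrix(); L=(P[q]-o['eef_pos'])@M
i=np.argsort(L[:,1]); print('hook local(tool) by y');
for a in np.array_split(L[i],8): print(a.mean(0).round(4),len(a))
E
```

```text
T 150
hole [239.06441975 176.40435028] [ 5.4917016  10.62523937] 42.6953125
hole [238.46033478 170.9420948 ] [2.94794202 9.02170849] 18.1875
hole [244.52500153 165.67241573] [ 1.87451494 12.278965  ] 14.890625
T 170
hole [239.06902504 176.39017868] [ 5.52357769 10.58837223] 42.9140625
hole [238.40065002 170.9773531 ] [3.18527651 9.41855145] 20.78125
T 190
hole [239.1230526  176.33937836] [ 5.607481   10.66681004] 43.828125
hole [238.47777843 171.02122974] [ 3.5059824  10.07828426] 23.875
T 210
hole [239.22984791 176.26672554] [ 5.80961227 11.05900478] 47.0
hole [238.53831387 171.07960701] [ 3.86823297 10.66513157] 27.46875
S 130
S 150
S 165
S 180
tri [ 0.5689 -0.0401  0.204 ]
[[ 0.56916864 -0.03937483  0.199     ]] [[ 0.57796893 -0.03448717  0.199     ]]
sash 544 [-0.15627252  0.59974734] yaw 8.881918438737193 resid 0.0018223003660105244
hook local(tool) by y
[ 0.0126 -0.0074  0.0279] 129
[ 0.0088 -0.0027  0.0556] 129
[ 0.0084 -0.0003  0.0607] 129
[0.0089 0.002  0.0548] 128
[0.0092 0.0046 0.0572] 128
[0.009  0.0084 0.0556] 128
[0.0032 0.0147 0.0954] 128
[0.0027 0.0231 0.1136] 128
```

```bash
python3 -m jog '[[0,0,-2.4,0.03],[8,4,-2.4,0.068],[23.1,17.3,-2.4,0.068],[23.1,17.3,-2.4,0.068],[23.1,17.3,-2.4,0.068],[23.1,17.3,-2.4,0.068],[23.1,17.3,-2.4,0.068],[23.1,17.3,-2.4,0.068],[23.1,17.3,-2.4,0.068],[23.1,17.3,-2.4,0.068],[23.1,17.3,-2.4,0.068],[23.1,17.3,-2.4,0.068],[23.1,17.3,-2.4,0.068]]'
python3 - <<'E'
from h import *
from station import bot
o=bot.get_obs(); print(row(o,[.5433,-.0432,.37],8.9),o['contact_force'])
c=bot.read_camera('wrist');pickle.dump(c,open('w3.pkl','wb')); S=bot.read_camera('scene');pickle.dump(S,open('s3.pkl','wb'))
cv2.imwrite('pics/w3.png',cv2.resize(np.ascontiguousarray(np.hstack([cv2.resize(c['pixels'],(780,585))[100:400,200:600],cv2.resize(S['pixels'][120:210,200:320],(400,300),interpolation=cv2.INTER_CUBIC)])[:,:,::-1]),None,fx=1,fy=1))
E
```

```text
t: 6.55
eef_pos: [0.5421, -0.0444, 0.368]
tool_rot: [-0.0, 0.651, 0.759, -0.0]
contact_force: [0.9, -0.2, -1.6]
gripper_width: 0.269
grasp_force: 99.1
(array([ 0.1 ,  0.13, -0.2 ]), -0.002, 8.77, array([-7.e-04, -0.e+00, -1.e+00])) [ 0.93590731 -0.21416197 -1.57370897]
```

View pics/w3.png

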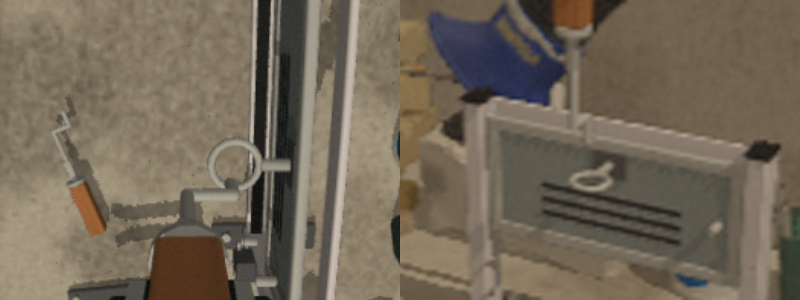

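Wrist panel: the ring is at panel (235,165), i.e. wrist px (285,174). The hook bend is at panel (235,190), just short of it in the picture. The guard is square to the picture.

```bash
python3 - <<'E'
from h import *
from station import bot
c=pickle.load(open('w3.pkl','rb')); o=bot.get_obs()
from scipy.spatial.transform import Rotation as R
w,x,y,z=o['tool_rot'];M=R.from_quat([x,y,z,w]).as_matrix(); loc=lambda P:(P-o['eef_pos'])@M
uv,P=cloud(c); q=(uv[:,0]>260)&(uv[:,0]<325)&(uv[:,1]>145)&(uv[:,1]<200)&(abs(P[:,2]-.2)<.008)&(P[:,0]<.592)
v=uv[q]; hull=cv2.minEnclosingCircle(np.float32(onplane(c,v,.2)[:,:2]*1000)); print('ring circle',hull, 'z',np.median(P[q,2]),q.sum())
# restrict to points away from stem: algebraic circle fit
Q=onplane(c,v,.2); Q=Q[np.hypot(*(Q[:,:2]-[.57,-.04]).T)<.0205]; A=np.c_[2*Q[:,:2],np.ones(len(Q))]; s=np.linalg.lstsq(A,(Q[:,:2]**2).sum(1),rcond=None)[0]; print('fit',s[:2],'local',loc(np.r_[s[:2],.199]), 'r',np.sqrt(s[2]+s[0]**2+s[1]**2))
print('img centre',onplane(c,[(285.5,174)],.2))
h=(uv[:,0]>245)&(uv[:,0]<292)&(uv[:,1]>180)&(uv[:,1]<215)&(P[:,2]>.225)&(P[:,2]<.30)
L=loc(P[h]); 
for a in np.arange(-.008,.032,.004):
    b=L[(L[:,1]>=a)&(L[:,1]<a+.004)]
    if len(b): print(round(a,3),len(b),np.median(b,0).round(4),b[:,2].min().round(4),b[:,2].max().round(4))
E
```

```text
ring circle ((572.8208618164062, -37.10929489135742), 19.967830657958984) z 0.200858213902815 515
fit [ 0.57045633 -0.03753643] local [0.00193195 0.02869639 0.16927216] r 0.01519024652678335
img centre [[ 0.57061019 -0.03824893  0.2       ]]
-0.008 7 [ 0.0014 -0.0042  0.0879] 0.0808 0.0973
-0.004 98 [ 0.004 -0.002  0.088] 0.0686 0.1114
0.0 96 [0.0034 0.0016 0.0952] 0.0694 0.1113
0.004 45 [0.0018 0.0063 0.1079] 0.1062 0.1115
0.008 44 [0.0019 0.0102 0.108 ] 0.1068 0.1119
0.012 45 [0.0017 0.0141 0.1082] 0.1066 0.1113
0.016 51 [0.002  0.018  0.1084] 0.1065 0.131
0.02 82 [0.0035 0.0218 0.1102] 0.1066 0.1309
0.024 32 [0.0027 0.0249 0.1094] 0.1068 0.1326
```

```bash
python3 -m jog '[[0.0,0.25,1,0],[0.0,0.25,2.4,0],[0.0,0.25,3.0,0],[0.0,0.25,3.5,0],[0,0.25,3.9,0],[0.0,0.25,4.3,0],[0.0,0.25,4.3,0],[0.0,0.25,4.3,0]]' - 110
python3 - <<'E'
from h import *
from station import bot
o=bot.get_obs(); print(o['contact_force'],o['torque'],o['eef_pos'],o['grasp_force'])
c=bot.read_camera('wrist');S=bot.read_camera('scene')
cv2.imwrite('pics/w4.png',np.ascontiguousarray(np.hstack([cv2.resize(c['pixels'][110:230,220:350],(430,400),interpolation=cv2.INTER_CUBIC),cv2.resize(S['pixels'][140:210,220:290],(370,400),interpolation=cv2.INTER_CUBIC)])[:,:,::-1]))
E
```

```text
t: 7.32
eef_pos: [0.5454, -0.0423, 0.3254]
tool_rot: [0.0, 0.65, 0.76, 0.0]
contact_force: [0.4, -0.9, -2.2]
gripper_width: 0.266
grasp_force: 107.6
[ 0.37798895 -0.85596096 -2.24723102] [0.03924823 0.01216128 0.05629579] [ 0.54536667 -0.04228571  0.32537911] 107.56478905677795
```

View pics/w4.png

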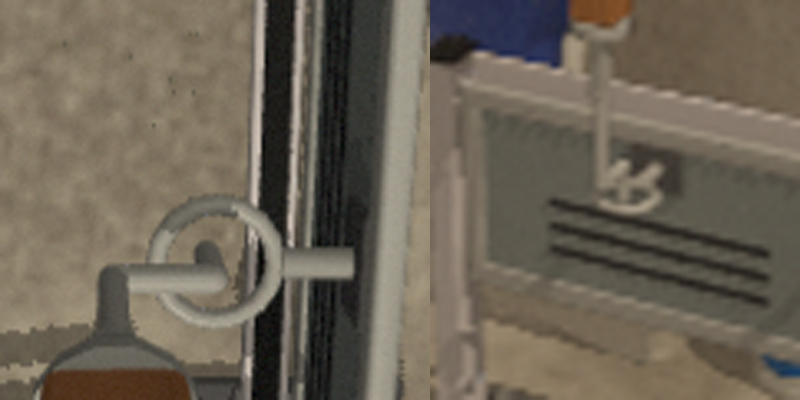

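The tip is inside the ring (left panel (208,250), ring centred at (215,262)), with the front wire under the level piece. Pulling now.

```bash
python3 -m jog '[[0,0,0.5,0],[0,0,1,0],[0,0,1.5,0],[0,0,2,0],[0,0,2.5,0],[0,0,3,0],[0,0,3.5,0],[0,0,3.5,0]]' - 120
python3 -m jog '[[0,0,0.5,0],[0,0,1,0],[0,0,1.5,0],[0,0,2,0],[0,0,2.5,0],[0,0,3,0],[0,0,3.5,0],[0,0,3.5,0]]'
```

```text
t: 8.08
eef_pos: [0.5449, -0.0422, 0.2892]
tool_rot: [-0.0, 0.65, 0.76, -0.001]
contact_force: [0.9, 0.1, 0.5]
gripper_width: 0.268
grasp_force: 117.2
t: 8.75
eef_pos: [0.545, -0.0422, 0.2542]
tool_rot: [-0.0, 0.65, 0.76, -0.0]
contact_force: [-1.4, 0.1, -0.0]
gripper_width: 0.263
grasp_force: 117.2
```

```bash
j(){ grep -E 'eef|contact' | tr '\n' ' '; echo; }
python3 -m jog '[[0,0,0.4,0],[0,0,0.6,0],[0,0,0.6,0]]'|j
python3 -m jog '[[0,0,0.2,0],[0,0,0.2,0]]'|j
python3 -m jog '[[0,0,0.2,0],[0,0,0.2,0]]'|j
python3 -m jog '[[0,0,0.2,0],[0,0,0.2,0]]'|j
python3 -m jog '[[0,0,0.2,0],[0,0,0.2,0]]'|j
```

```text
eef_pos: [0.5452, -0.0422, 0.2489] contact_force: [-0.9, -0.1, 0.8] 
eef_pos: [0.5452, -0.0423, 0.2471] contact_force: [-1.5, -0.3, 0.1] 
eef_pos: [0.5452, -0.0422, 0.2451] contact_force: [-1.4, -0.5, 0.4] 
eef_pos: [0.5452, -0.0422, 0.243] contact_force: [-1.8, -0.1, 0.4] 
eef_pos: [0.5452, -0.0422, 0.241] contact_force: [-1.5, -1.2, 0.4]
```

```bash
j(){ grep -E 'eef|contact' | tr '\n' ' '; echo; }
python3 -m jog '[[0,0,0.2,0],[0,0,0.2,0]]'|j
python3 -m jog '[[0,0,0.2,0],[0,0,0.2,0]]'|j
python3 -m jog '[[0,0,0.2,0],[0,0,0.2,0]]'|j
python3 -m jog '[[0,0,0.2,0],[0,0,0.2,0]]'|j
```

```text
eef_pos: [0.5452, -0.0422, 0.239] contact_force: [-1.4, -0.3, 1.1] 
eef_pos: [0.5453, -0.0423, 0.2372] contact_force: [-1.7, -0.3, 2.5] 
eef_pos: [0.5453, -0.0423, 0.2355] contact_force: [-1.8, -0.5, 5.2] 
eef_pos: [0.5454, -0.0423, 0.2336] contact_force: [-3.4, -0.3, 6.2]
```

```bash
j(){ grep -E 'eef|contact' | tr '\n' ' '; echo; }
python3 -m jog '[[0,0,0.1,0],[0,0,0.1,0]]'|j
python3 -m jog '[[0,0,0.1,0],[0,0,0.1,0]]'|j
python3 -m jog '[[0,0,0.1,0],[0,0,0.1,0]]'|j
```

```text
eef_pos: [0.5454, -0.0423, 0.2326] contact_force: [-2.4, 0.0, 5.4] 
eef_pos: [0.5453, -0.0423, 0.2315] contact_force: [-2.0, 0.6, 5.6] 
eef_pos: [0.5453, -0.0422, 0.2302] contact_force: [-2.1, 0.2, 2.6]
```

```bash
j(){ grep -E 'eef|contact' | tr '\n' ' '; echo; }
python3 -m jog '[[0,0,0.1,0],[0,0,0.1,0]]'|j
```

```text
eef_pos: [0.5453, -0.0422, 0.229] contact_force: [-1.5, -0.5, 0.2]
```

```bash
j(){ grep -E 'eef|contact' | tr '\n' ' '; echo; }
python3 -m jog '[[0,0,0.05,0],[0,0,0.05,0]]'|j
```

```text
eef_pos: [0.5453, -0.0422, 0.2285] contact_force: [-0.3, 0.4, 0.5]
```

```bash
j(){ grep -E 'eef|contact' | tr '\n' ' '; echo; }
python3 -m jog '[[0,0,0.05,0],[0,0,0.05,0]]'|j
python3 -m jog '[[0,0,0.05,0],[0,0,0.05,0]]'|j
```

```text
eef_pos: [0.5453, -0.0422, 0.2281] contact_force: [-0.5, 0.3, -0.2] 
eef_pos: [0.5453, -0.0422, 0.2276] contact_force: [-0.1, 0.5, -0.7]
```

```bash
j(){ grep -E 'eef|contact' | tr '\n' ' '; echo; }
python3 -m jog '[[0,0,0.05,0],[0,0,0.05,0]]'|j
python3 -m jog '[[0,0,0.05,0],[0,0,0.05,0]]'|j
```

```text
eef_pos: [0.5454, -0.0423, 0.2272] contact_force: [-0.2, 0.2, -0.8] 
eef_pos: [0.5454, -0.0423, 0.2268] contact_force: [0.3, 0.6, -1.2]
```

```bash
j(){ grep -E 'eef|contact' | tr '\n' ' '; echo; }
python3 -m jog '[[0,0,0.05,0],[0,0,0.05,0]]'|j
python3 -m jog '[[0,0,0.05,0],[0,0,0.05,0]]'|j
```

```text
eef_pos: [0.5455, -0.0423, 0.2266] contact_force: [-0.6, 0.1, 1.7] 
eef_pos: [0.5455, -0.0424, 0.2263] contact_force: [-2.2, 0.3, 5.1]
```

```bash
j(){ grep -E 'eef|contact' | tr '\n' ' '; echo; }
python3 -m jog '[[0,0,0.05,0],[0,0,0.05,0]]'|j
python3 -m jog '[[0,0,0.05,0],[0,0,0.05,0]]'|j
```

```text
eef_pos: [0.5456, -0.0425, 0.2262] contact_force: [-3.0, 0.3, 8.0] 
eef_pos: [0.5457, -0.0425, 0.2261] contact_force: [-2.6, 0.0, 11.7]
```

The stop is felt (about 3.3 N per 0.5 mm). Add a little to reach about 18 N of pull (reading about 16 plus rod weight) and hold.

```bash
j(){ grep -E 'eef|contact' | tr '\n' ' '; echo; }
python3 -m jog '[[0,0,0.06,0],[0,0,0.06,0],[0,0,0.06,0],[0,0,0.06,0]]'|j
```

```text
eef_pos: [0.5458, -0.0426, 0.2259] contact_force: [-4.7, -0.2, 15.5]
```

```bash
j(){ grep -E 'eef|contact' | tr '\n' ' '; echo; }
python3 -m jog '[[0,0,0.02,0],[0,0,0.02,0],[0,0,0.02,0],[0,0,0.02,0]]'|j
python3 -m jog '[[0,0,0,0],[0,0,0,0],[0,0,0,0],[0,0,0,0],[0,0,0,0],[0,0,0,0]]'|j
python3 -m jog '[[0,0,0,0],[0,0,0,0],[0,0,0,0],[0,0,0,0],[0,0,0,0],[0,0,0,0]]'|j
```

```text
eef_pos: [0.5458, -0.0426, 0.2259] contact_force: [-5.1, 0.4, 16.4] 
eef_pos: [0.5458, -0.0426, 0.2259] contact_force: [-5.1, 0.8, 16.6] 
eef_pos: [0.5458, -0.0426, 0.2259] contact_force: [-5.3, 0.4, 16.6]
```

```bash
j(){ grep -E 'eef|contact' | tr '\n' ' '; echo; }
python3 -m jog '[[0,0,0,0],[0,0,0,0],[0,0,0,0],[0,0,-0.15,0],[0,0,-0.3,0],[0,0,-0.5,0],[0,0,-0.7,0],[0,0,-0.7,0]]'|j
python3 - <<'E'
from h import *
from station import bot
c=bot.read_camera('wrist');S=bot.read_camera('scene'); print(bot.get_obs()['torque'])
cv2.imwrite('pics/w5.png',np.ascontiguousarray(np.hstack([cv2.resize(c['pixels'][110:230,220:350],(430,400),interpolation=cv2.INTER_CUBIC),cv2.resize(S['pixels'][140:240,210:310],(370,400),interpolation=cv2.INTER_CUBIC)])[:,:,::-1]))
E
```

```text
eef_pos: [0.5454, -0.0422, 0.2311] contact_force: [0.1, -0.5, -1.9] 
[0.00424015 0.1108425  0.02909144]
```

View pics/w5.png

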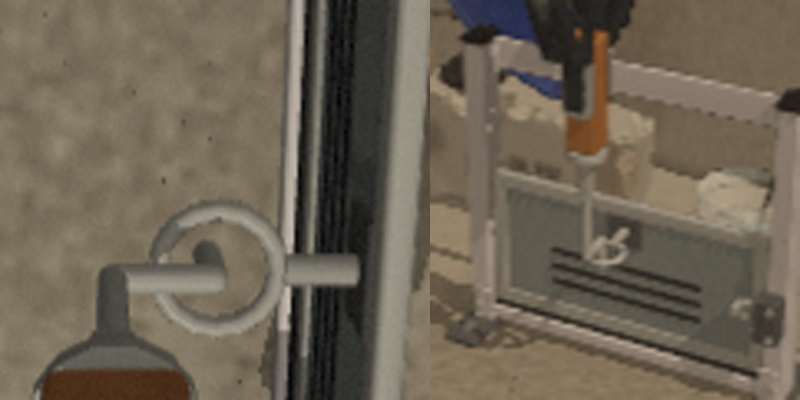

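The sash stayed down (scene panel: sash at the sill), and the tip is loose in the middle of the ring, with contact force gone. Lifting out.

```bash
python3 -m jog '[[0,0,-0.6,0],[0,0,-1.2,0],[0,0,-1.8,0],[0,0,-2.4,0],[0,0,-4,0],[0,0,-7,0],[0,0,-11,0],[0,0,-12,0],[0,0,-12,0]]'
python3 - <<'E'
from h import *
from station import bot
o=bot.get_obs(); print(row(o,[.4263,-.307,.3462],12.83))
S=bot.read_camera('scene'); pickle.dump(S,open('s5.pkl','wb'))
uv,P=cloud(S); s=(P[:,2]<.20)&(uv[:,0]>235)&(uv[:,0]<295)&(P[:,0]<.66)&(P[:,0]>.53)&(abs(P[:,1]+.03)<.07); r=s&(P[:,0]<.58); print('ring z',r.sum(),np.median(P[r],0) if r.any() else '')
E
```

```text
t: 15.68
eef_pos: [0.5473, -0.0428, 0.3549]
tool_rot: [0.002, 0.65, 0.76, 0.003]
contact_force: [0.2, -0.3, -2.3]
gripper_width: 0.269
grasp_force: 117.9
(array([-24.22, -16.05,   0.75]), -0.068, 8.92, array([ 0.0072,  0.0013, -1.    ]))
ring z 891 [ 0.55558396 -0.03693027 -0.00135931]
```

```bash
python3 -m jog '[[-4,-4,0,0],[-24.2,-16.1,0.6,-0.068],[-24.2,-16.1,0.6,-0.068],[-24.2,-16.1,0.6,-0.068],[-24.2,-16.1,0.6,-0.068],[-24.2,-16.1,0.6,-0.068],[-24.2,-16.1,0.6,-0.068],[-24.2,-16.1,0.6,-0.068],[-24.2,-16.1,0.6,-0.068],[-24.2,-16.1,0.6,-0.068],[-24.2,-16.1,0.6,-0.068],[-24.2,-16.1,0.6,-0.068],[-24.2,-16.1,0.6,-0.068]]'
python3 - <<'E'
from h import *
from station import bot
from scipy.spatial.transform import Rotation as R
o=bot.get_obs(); print(row(o,[.4263,-.307,.19],12.83))
c=bot.read_camera('wrist'); pickle.dump(c,open('w6.pkl','wb'))
w,x,y,z=o['tool_rot'];M=R.from_quat([x,y,z,w]).as_matrix(); loc=lambda P:(P-o['eef_pos'])@M
uv,P=cloud(c)
def prof(c,o):
  uv,P=cloud(c); L=(P-o['eef_pos'])@M; q=(abs(L[:,0])<.012)&(L[:,1]>-.01)&(L[:,1]<.032)&(L[:,2]>.06)&(L[:,2]<.135); L=L[q]
  for a in np.arange(0.004,.032,.004):
    b=L[(L[:,1]>=a)&(L[:,1]<a+.004)&(L[:,2]>.09)]
    if len(b): print(round(a,3),len(b),np.median(b,0).round(4))
prof(c,o)
S=bot.read_camera('scene');T=bot.read_camera('top')
uv,P=cloud(T); s=(P[:,2]<.22)&(P[:,2]>.06)&(np.hypot(P[:,0]-.565,P[:,1]+.038)<.03); print('ring',s.sum(),np.median(P[s],0))
cv2.imwrite('pics/m6.png',np.vstack([np.hstack([cv2.resize(S['pixels'][130:260,210:340,::-1],(400,300)),cv2.resize(T['pixels'][130:230,190:350,::-1],(400,300))]),np.hstack([cv2.resize(c['pixels'][:,:,::-1],(400,300)),cv2.resize(S['pixels'][60:330,200:512,::-1],(400,300))])]))
E
```

```text
t: 16.82
eef_pos: [0.4246, -0.305, 0.3446]
tool_rot: [-0.0, 0.623, 0.783, 0.0]
contact_force: [0.2, 0.5, -2.2]
gripper_width: 0.267
grasp_force: 117.5
(array([-0.24,  0.13, 15.46]), 0.003, 12.99, array([-5.e-04,  4.e-04, -1.e+00]))
0.004 45 [0.0023 0.006  0.108 ]
0.008 45 [0.0025 0.0098 0.1077]
0.012 47 [0.0025 0.0138 0.108 ]
0.016 53 [0.0021 0.0183 0.108 ]
0.02 83 [0.0037 0.0222 0.1105]
0.024 36 [0.0035 0.0253 0.1097]
ring 72 [ 0.57197994 -0.03782483  0.11354409]
```

View pics/m6.png

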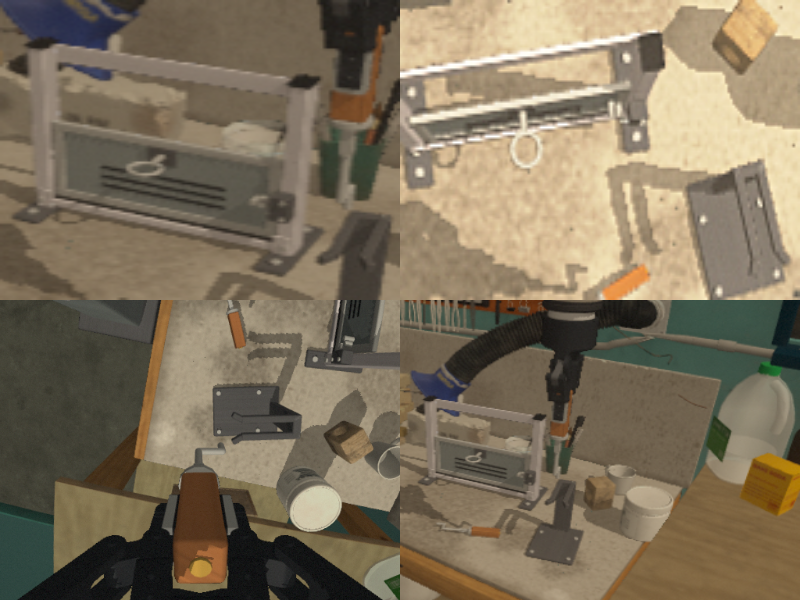

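The sash is home and stays (ring z ≈ 0.1135, about 86 mm down). The rod sits in the grip as before (level piece still at 0.108), and the block, tub and stand are unmoved. Going to the fork mouth.

```bash
python3 -m jog '[[-0.2,0.1,4,0.002],[-0.2,0.1,8,0.002],[-0.2,0.1,12,0.002],[-0.2,0.1,15.4,0.002],[-0.2,0.1,15.4,0.002],[-0.2,0.1,15.4,0.002],[-0.2,0.1,15.4,0.002]]'
python3 - <<'E'
from h import *
from station import bot
o=bot.get_obs(); print(row(o,[.5029,-.2853,.187],12.83),row(o,[.4546,-.2985,.187],12.83))
E
```

```text
t: 17.55
eef_pos: [0.4263, -0.3091, 0.1929]
tool_rot: [0.001, 0.624, 0.781, 0.0]
contact_force: [0.6, -0.6, -1.2]
gripper_width: 0.263
grasp_force: 117.8
(array([0.64, 7.99, 0.6 ]), -0.002, 12.71, array([ 0.0021, -0.0015, -1.    ])) (array([0.41, 2.99, 0.6 ]), -0.002, 12.71, array([ 0.0021, -0.0015, -1.    ]))
```

```bash
python3 -m jog '[[0.25,1.5,0.4,0],[0.4,3,0.4,0],[0.4,3,0.4,0],[0.4,3,0.4,0]]'
python3 - <<'E'
from h import *
from station import bot
o=bot.get_obs(); print(row(o,[.5029,-.2853,.187],12.83),row(o,[.4546,-.2985,.187],12.83))
E
```

```text
t: 17.88
eef_pos: [0.4564, -0.2967, 0.1881]
tool_rot: [0.001, 0.623, 0.782, 0.0]
contact_force: [0.4, -0.2, -1.2]
gripper_width: 0.266
grasp_force: 118.1
(array([0.07, 4.79, 0.12]), 0.002, 12.92, array([ 2.2e-03, -8.0e-04, -1.0e+00])) (array([-0.13, -0.21,  0.11]), 0.002, 12.92, array([ 2.2e-03, -8.0e-04, -1.0e+00]))
```

```bash
python3 -m jog '[[-0.05,1.2,0.1,0],[0,2.4,0.1,0],[0.03,3.6,0.1,0],[0.05,4.7,0.1,0],[0.05,4.7,0.1,0],[0.05,4.7,0.1,0],[0.05,4.7,0.1,0]]'
python3 - <<'E'
from h import *
from station import bot
o=bot.get_obs(); print(row(o,[.5029,-.2853,.1749],12.83),o['torque'])
E
```

```text
t: 18.47
eef_pos: [0.4989, -0.287, 0.1858]
tool_rot: [-0.0, 0.625, 0.781, -0.0]
contact_force: [-0.2, 0.1, -1.7]
gripper_width: 0.268
grasp_force: 118.1
(array([0.08, 0.43, 1.09]), -0.002, 12.69, array([-9.e-04, -2.e-04, -1.e+00])) [ 0.02770492 -0.00068306  0.03673761]
```

No contact in the slot. Centre it and lower gently until the collar takes the weight.

```bash
j(){ grep -E 'eef|contact' | tr '\n' ' '; echo; }
python3 -m jog '[[0.07,0.3,0,0],[0.07,0.35,0.3,0],[0.07,0.35,0.6,0],[0.07,0.35,0.8,0],[0.07,0.35,0.8,0],[0.07,0.35,0.8,0]]'|j
python3 -m jog '[[0,0,0.1,0],[0,0,0.1,0]]'|j
python3 -m jog '[[0,0,0.1,0],[0,0,0.1,0]]'|j
```

```text
eef_pos: [0.5024, -0.2853, 0.1778] contact_force: [0.2, -0.7, -1.6] 
eef_pos: [0.5026, -0.2853, 0.1769] contact_force: [-0.2, -0.3, -1.4] 
eef_pos: [0.5026, -0.2852, 0.1759] contact_force: [-0.7, -0.0, -1.1]
```

```bash
j(){ grep -E 'eef|contact' | tr '\n' ' '; echo; }
python3 -m jog '[[0,0,0.05,0],[0,0,0.05,0]]'|j
python3 -m jog '[[0,0,0.05,0],[0,0,0.05,0]]'|j
python3 -m jog '[[0,0,0.05,0],[0,0,0.05,0]]'|j
```

```text
eef_pos: [0.5026, -0.2853, 0.1754] contact_force: [-0.1, 0.4, -2.3] 
eef_pos: [0.5027, -0.2853, 0.1751] contact_force: [-0.1, -0.3, -1.6] 
eef_pos: [0.5027, -0.2853, 0.175] contact_force: [-1.8, 1.5, 3.7]
```

```bash
python3 -m jog '[[0,0,0,0],[0,0,0,0]]' - 20
python3 -m jog '[[0,0,0,0],[0,0,0,0],[0,0,0,0],[0,0,0,0],[0,0,0,0],[0,0,0,0],[0,0,0,0],[0,0,0,0]]' -1
python3 -m jog '[[0,0,-2,0],[0,0,-5,0],[0,0,-9,0],[0,0,-13,0],[0,0,-17,0],[0,-4,-18,0],[0,-6,-18,0],[0,-6,-18,0],[0,-6,-18,0]]'
python3 - <<'E'
from h import *
from station import bot
c=bot.read_camera('wrist');S=bot.read_camera('scene');T=bot.read_camera('top')
cv2.imwrite('pics/m7.png',np.vstack([np.hstack([cv2.resize(S['pixels'][130:290,210:400,::-1],(400,300)),cv2.resize(T['pixels'][130:230,190:350,::-1],(400,300))]),np.hstack([cv2.resize(c['pixels'][:,:,::-1],(400,300)),cv2.resize(S['pixels'][60:330,200:512,::-1],(400,300))])]))
uv,P=cloud(T); s=(P[:,2]<.22)&(P[:,2]>.06)&(np.hypot(P[:,0]-.565,P[:,1]+.038)<.03); print('ring',s.sum(),np.median(P[s],0))
hsv=cv2.cvtColor(c['pixels'],cv2.COLOR_RGB2HSV); m=cv2.inRange(hsv,(3,120,40),(32,255,255)); v,u=np.nonzero(m); P=pts(c,np.c_[u,v]); t=(abs(P[:,2]-.226)<.006)&(np.hypot(P[:,0]-.5,P[:,1]+.284)<.05); print('handle top',t.sum(),P[t].mean(0))
E
```

```text
t: 19.97
eef_pos: [0.5027, -0.2854, 0.1749]
tool_rot: [0.0, 0.624, 0.781, 0.0]
contact_force: [-1.0, 0.9, 4.9]
gripper_width: 0.264
grasp_force: 118.9
t: 20.63
eef_pos: [0.5026, -0.2853, 0.1745]
tool_rot: [-0.0, 0.624, 0.781, -0.0]
contact_force: [-0.6, 0.1, 0.0]
gripper_width: 1.002
grasp_force: 0.0
t: 21.38
eef_pos: [0.4432, -0.2989, 0.355]
tool_rot: [0.0, 0.625, 0.781, 0.001]
contact_force: [0.4, 0.2, 0.6]
gripper_width: 1.0
grasp_force: 0.0
ring 73 [ 0.57285199 -0.03781318  0.11358135]
handle top 739 [ 0.50199379 -0.28255713  0.22512139]
```

View pics/m7.png

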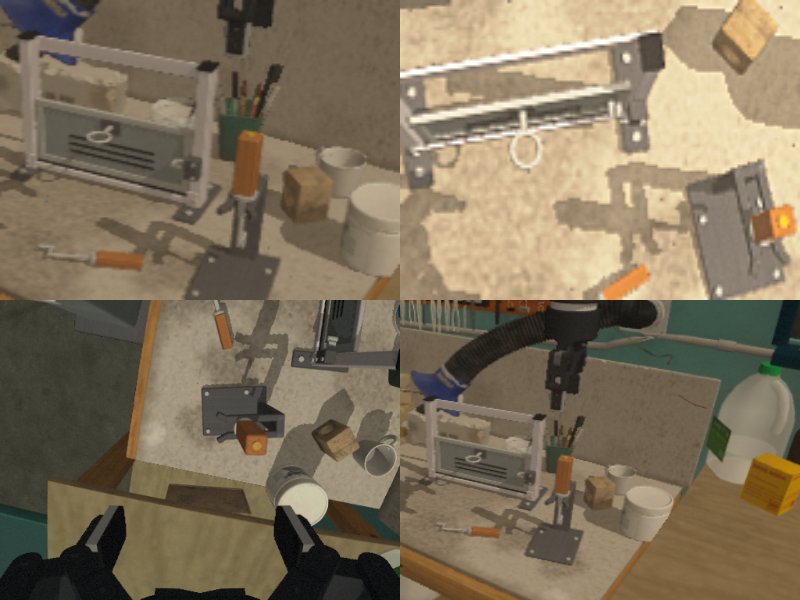

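The rod hangs upright in the fork (handle top at 0.502, -0.283, 0.225, as at the start). The sash is caught home, the bystanders are untouched, and the gripper is clear of everything.

```bash
python3 -c "
from station import bot
print(bot.hand_in())"
```

```text
the job is handed in; nothing more can be done
None
```

I pulled the sash down past its catch to the stop and held it there at about 18 N for over a second. It stayed caught after unhooking, the rod hangs upright in its fork again, the jar, tub and block were left alone, and the job is handed in at about 21 s.

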